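# Dock the carton and draw out the stirring paddle

## Robot

A 7-joint arm with a two-finger parallel gripper is mounted at the origin on the work surface. World frame = base frame: x ahead of the robot, y to its left, z up, the work surface at z = 0. Lengths are in m, angles in rad, forces in N, time in s.
With the tool pointing down it reaches from about 0.425 to 0.95 m from the base axis. Payload 4.7 kg.
Tool frame: the origin (TCP) lies on the centre line of the jaws, within the pads' length; the fingertips stand 11 mm ahead of it and the grasp point (between the pads) lies 8 mm behind it; z points along the fingers, x is the direction in which the jaws open and shut, and the axes are right-handed (so a half turn about z gives the same grasp; the last joint's range is limited). The gripper opens to 85 mm and grips with 20 to 120 N. Pads are 22 mm wide; open, the fingers measure 114 mm over their backs; the gripper's body (76 mm by 85 mm) begins 54 mm behind the grasp point. The pads swing forward as they close: fully open they stand 13 mm farther back than shut.
Start: joints at [1.165, 0.469, -0.049, 1.532, 0.024, 1.141, -0.082], TCP at [0.248, -0.628, 0.242] pointing down, gripper open.
Joint ranges: [-2.59, 2.59], [-0.33, 1.99], [-1.39, 1.29], [0.1, 2.45], [-1.04, 4.18], [0.21, 1.99], [-2.66, 2.66]. Speed limits (rad/s): [2.57, 2.57, 3.14, 3.14, 3.14, 3.14, 3.14].

## Interface

Orientations are given as a 3x3 rotation matrix whose columns are the frame's x, y, z axes.
In Python, from station import * gives the robot as it stands.
- The arm moves only by the tool carry_out, never from a script. Its argument "motion" is a list of rows, each a list of 7 numbers: the shift along the tool's x, y, z in mm, then the turn, a rotation vector about the tool's x, y, z in rad, then the closure, from 0 (fully open) to 1 (shut). A call has exactly 5 rows; each row shifts and turns the pose as measured when the row begins, along the tool's axes as they then stand; what a row does not reach is not made up. A row lasts 1/10 s, in which the tool goes at most 50 mm and 8.59 degrees, less where a joint would pass 70% of its speed; a pose out of reach is approached as far as the arm can. A call with a gripper value outside its range is refused whole. The fingers move at their own pace and stop on an object; "force" is the grip in N (left out, the last holds). Time passes only in rows, so rows that do not move let the fingers close, or fill a call up. It gives the time, the measured TCP pose, the force and the opening at its end, in the units of the state.
- read_state(): the state, without advancing time (a new reading comes with each control period).
- get_image(name): name is "scene" or "top"; returns (picture, depth): 480x640x3 uint8, red, green, blue; 480x640 float32, m along the optical axis (not along the pixel's ray), 0 where there is no reading.
- camera_info(name): a dict with "fx", "fy", "cx", "cy" (pixels), "dist" ([k1, k2, p1, p2, k3] as OpenCV has them; the pictures are not rectified), "eye" and "attitude" of the camera in the world. Camera axes: x right, y down, z forward; pixel columns grow to the right and rows downward; lengths in m; the calibration is good to about 2 mm. A picture is of the moment at which its call begins. camera_info takes no time and is no camera call.
- hand_in(): hands the job in, once; it reports no verdict.
The state is a dict: "time_s": time; "joint_positions": joint angles; "qvel": joint speeds; "tau": joint torques, N m; "ee_pos": TCP position; "ee_rot": TCP orientation; "wrist_force": force on the tool from outside, world axes, zero at the start; "moment": the same for the moment, N m; "finger_gap": finger opening in m.
Only numpy, scipy, OpenCV 4.12 (cv2) and the standard library are available. Lean on these libraries where they do the work, as an engineer would, in place of code of your own. Each camera call takes 0.05 s, during which the arm holds its last target.

## Task

Run the open-mouthed carton along the rollers until it is fully home against the end stop of the bay. Then, leaving the carton home in the bay, draw the long wooden stirring paddle out through the carton's mouth, which is shorter than the paddle, so tilt it and bring it out handle end first. Finish while still holding the paddle still in the air, every part of it at least 3 cm higher than the carton's top; do not put it down or let go, keep the carton flat on its rollers, and leave the other things on the table alone.

Things in the scene. Friction and masses are not known exactly. Their poses are not given: they have to be found in the camera images.
- conveyor: Fixed roller lane, 13 passive steel rollers, tops 66 mm above the table; rolling the carton takes 3 to 6 N and nothing latches it. Origin: on the table, under the carton's centre when home. y axis: along the lane from bay to loading end (push towards -y). Lane y = -169 to +385 mm; aluminium rails 180 mm apart inside, 204 outside, 95 mm above the table (120 beside the bay, y -175 to 125).
- lane_stop (a point): Top middle of the bay's rigid dark steel end stop, 125 mm above the table; its face towards the carton is at y = -155 mm in the conveyor's frame, plate 14 mm thick.
- carton_center (a point): Centre (half-way up) of the loose cardboard carton, 170 (x) x 310 (y) x 86 (z) mm, about 0.55 kg, axes about as the conveyor's; home when this is at y = 0 of the conveyor's frame. Walls 5 mm, flaps 4 mm. The floor with its fixed white packing pad is 22 mm thick, its top 88 mm above the table; room inside 160 x 300 x 60 mm.
- carton_mouth (a point): Centre of the carton's mouth, level with its top, 152 mm above the table, 45 mm along +y from the carton's centre. The mouth is 150 mm along y and 160 mm (the whole inner width) along x. Two fixed top flaps close the rest: a short one at the +y end (35 mm to the outer end), a long one at the -y end (125 mm to the outer end).
- paddle_center (a point): Mid-length of the loose wooden paddle, half-way up the handle (8 mm above its underside). 230 mm long along y, about 90 g, centre of mass 15 mm towards the blade. It lies flat on the carton's packing pad, handle to +y, ends under or near the flaps. Handle: y = -45 to 115 mm, 20 wide (x), 16 thick (z). Blade: y = -115 to -40, 46 wide, 12 thick, underside level with the handle's.
- paddle_handle_end (a point): End of the paddle's handle, 115 mm along +y from the paddle's centre, at mid-thickness of the handle.
- paddle_blade_end (a point): Far end of the paddle's blade, 115 mm along -y from the paddle's centre, at the same height as the handle's mid-thickness (8 mm above the underside).
- towel_roll: Bystander: upright roll of white paper towel, 116 mm across, 230 mm high; origin under its centre.
- pump_bottle: Bystander: clear pump bottle, 64 mm across, 194 mm high; origin under its centre.
- mug: Bystander: white mug, 80 mm across, 90 mm high; origin under its centre.
- tape_roll: Bystander: roll of clear packing tape lying flat, 100 mm across, 45 mm high; origin under its centre.
Not all that is in view belongs to the job. Of the things shaped like the part that bears paddle_center, the wooden one is meant.

How it is judged:
By the outcome, as a careful person would: the job done as asked, in the order asked, and still so for the second after the job is handed in, while the arm keeps its last pose, push and grip.
It also fails if it takes over 58 s, if anything falls off the work surface, if the arm or the gripper's body presses on something with over 40 N, if the wrist force passes 120 N, or if a joint passes its speed limit or range.

## Working session

There is one attempt and no reset: what is moved stays moved. The work goes in short steps, Python scripts to look and compute and a tool call to move; the robot and the scene stay as the last step left them, time stands still between calls to the robot, and variables do not carry over. Pictures are saved under pics/ and viewed, and the job is handed in when it is done.

Besides the shell and the picture viewer there is one more tool, called after ">>>" as name([rows], argument=value, ...), one row to a line, values as JSON. carry_out: Moves the arm, as the interface text tells. Its arguments: {"type":"object","properties":{"motion":{"type":"array","items":{"type":"array","items":{"type":"number"}}},"force":{"type":"number"}},"required":["motion"]}

```bash
ls; mkdir -p pics
python3 - <<'E'
from station import *
import cv2,numpy as np
s=read_state();print({k:np.round(v,3).tolist() for k,v in s.items()})
for n in("scene","top"):
    im,d=get_image(n);cv2.imwrite(f"pics/{n}0.png",im[:,:,::-1]);np.save(f"{n}0.npy",d);np.save(f"{n}0im.npy",im)
    c=camera_info(n);print(n,{k:np.round(v,4).tolist() for k,v in c.items()})
E
```

```text
pics
{'time_s': 0.0, 'joint_positions': [1.165, 0.469, -0.049, 1.534, 0.024, 1.141, -0.082], 'qvel': [-0.0, 0.0, 0.0, -0.0, -0.0, -0.001, -0.0], 'tau': [0.001, -51.03, -0.047, -23.771, 0.011, 0.008, 0.0], 'ee_pos': [0.248, -0.627, 0.241], 'ee_rot': [[0.368, -0.93, -0.001], [-0.93, -0.368, 0.002], [-0.002, 0.0, -1.0]], 'wrist_force': [-0.165, 0.073, 0.207], 'moment': [-0.005, 0.043, 0.015], 'finger_gap': 0.085}
scene {'fx': 623.6294, 'fy': 623.6294, 'cx': 311.7733, 'cy': 243.3929, 'dist': [-0.1012, 0.0, 0.0, 0.0, 0.0], 'eye': [1.4427, -0.1148, 1.4813], 'attitude': [[0.0122, 0.8184, -0.5745], [0.9999, -0.0045, 0.0148], [0.0095, -0.5746, -0.8183]]}
top {'fx': 450.0767, 'fy': 450.0767, 'cx': 323.4581, 'cy': 239.0094, 'dist': [0.0247, 0.0, 0.0, 0.0, 0.0], 'eye': [0.378, -0.1005, 1.3317], 'attitude': [[0.0021, -0.9956, 0.0935], [-0.9998, -0.0005, 0.0175], [-0.0174, -0.0935, -0.9955]]}
```

View pics/scene0.png

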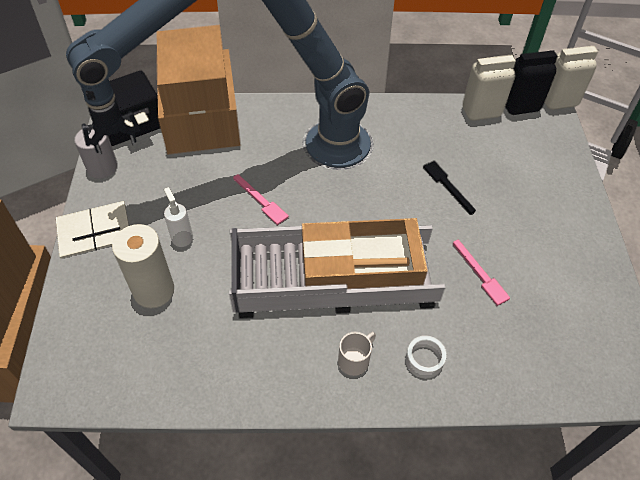

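View pics/top0.png

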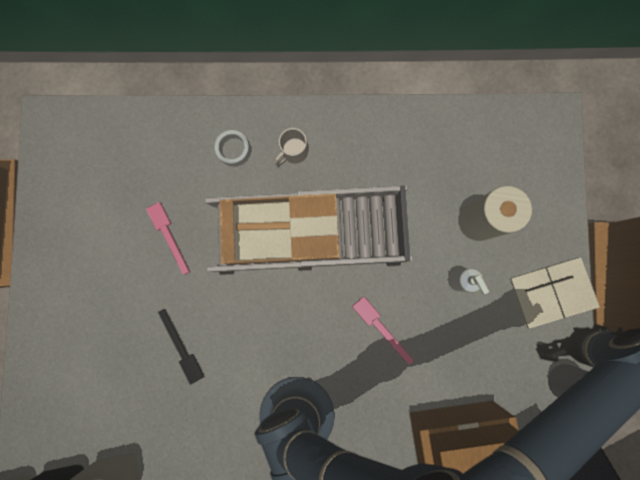

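The scene view shows the carton at about (365,252) and the stop at about (236,268). The top view shows the carton at (280,229), the stop at (404,225) and the wooden handle inside the mouth at about (262,226). 

Paddle candidates in the top view:
- pink at (168,238)
- pink at (382,330)
- black at (181,346)
- wooden handle in the carton at (262,226), which is my choice

I'll check that choice in close crops.

```bash
cat > h.py <<'E'
import cv2,numpy as np
from station import *
def ray(n,px):
    c=camera_info(n);K=np.array([[c['fx'],0,c['cx']],[0,c['fy'],c['cy']],[0,0,1]])
    u=cv2.undistortPoints(np.array(px,float).reshape(-1,1,2),K,np.array(c['dist'])).reshape(-1,2)
    return np.array(c['eye']),np.c_[u,np.ones(len(u))]@np.array(c['attitude']).T
def plane(n,px,z):
    e,d=ray(n,px);return e+d*((z-e[2])/d[:,2])[:,None]
def cloud(n,d):
    v,u=np.mgrid[0:480,0:640];px=np.c_[u.ravel(),v.ravel()]
    e,r=ray(n,px);return (e+r*d.reshape(-1,1)).reshape(480,640,3)
E
python3 - <<'E'
from h import *
a=cv2.imread("pics/top0.png")[175:285,195:425];b=cv2.imread("pics/scene0.png")[205:325,220:450]
cv2.imwrite("pics/crop0.png",np.vstack([cv2.resize(a,(690,330),interpolation=cv2.INTER_CUBIC)[:, :],cv2.resize(b,(690,360),interpolation=cv2.INTER_CUBIC)])[:600+90][:690])
cv2.imwrite("pics/c1.png",cv2.resize(a,None,fx=3.4,fy=3.4,interpolation=cv2.INTER_CUBIC))
cv2.imwrite("pics/c2.png",cv2.resize(b,None,fx=3.4,fy=3.4,interpolation=cv2.INTER_CUBIC))
P=cloud("top",np.load("top0.npy"))
np.set_printoptions(precision=3,suppress=True,linewidth=200)
for r in (200,210,226,240,250):
    print(r);print(P[r,200:420:5,2]); 
print(P[226,200:420:10,:2])
E
```

```text
200
[ 0.009  0.094  0.093  0.093  0.156  0.153  0.151  0.148  0.145  0.142  0.138  0.131  0.136  0.129  0.122  0.123  0.116  0.113  0.15   0.151  0.152  0.15   0.153  0.155  0.152  0.155  0.152  0.157
  0.022  0.068  0.066  0.002  0.065  0.062  0.05   0.064  0.06   0.062  0.067  0.03   0.116  0.125  0.001 -0.001]
210
[ 0.001 -0.004 -0.001 -0.     0.153  0.15   0.154  0.091  0.091  0.089  0.092  0.087  0.087  0.086  0.084  0.087  0.09   0.088  0.154  0.15   0.154  0.151  0.154  0.155  0.147  0.154  0.148  0.153
 -0.005  0.061  0.062 -0.002  0.062  0.057 -0.003  0.064  0.066  0.057  0.066  0.064  0.1    0.127  0.003 -0.002]
226
[ 0.005  0.003  0.004  0.003  0.155  0.152  0.154  0.1    0.106  0.104  0.108  0.103  0.104  0.105  0.103  0.104  0.106  0.108  0.154  0.157  0.15   0.155  0.156  0.154  0.153  0.155  0.154  0.153
  0.056  0.065  0.061 -0.001  0.065  0.067 -0.001  0.068  0.066  0.004  0.066  0.066  0.087  0.124 -0.005 -0.004]
240
[-0.004 -0.002  0.002 -0.     0.061  0.157  0.152  0.088  0.086  0.088  0.085  0.092  0.088  0.089  0.092  0.092  0.09   0.086  0.091  0.156  0.151  0.154  0.155  0.148  0.153  0.154  0.152  0.15
  0.064  0.062  0.065  0.057  0.056  0.068  0.005  0.058  0.067  0.005  0.064  0.068  0.069  0.125  0.003  0.002]
250
[-0.004 -0.002 -0.     0.003  0.066  0.155  0.152  0.089  0.091  0.09   0.089  0.09   0.089  0.092  0.088  0.09   0.087  0.085  0.087  0.157  0.154  0.152  0.156  0.153  0.153  0.151  0.151  0.151
  0.06   0.052  0.066  0.058  0.056  0.066 -0.     0.063  0.06  -0.001  0.065  0.066  0.056  0.127 -0.003  0.001]
[[ 0.541  0.291]
 [ 0.542  0.261]
 [ 0.523  0.194]
 [ 0.523  0.167]
 [ 0.529  0.151]
 [ 0.529  0.123]
 [ 0.529  0.096]
 [ 0.529  0.068]
 [ 0.529  0.041]
 [ 0.523  0.009]
 [ 0.523 -0.018]
 [ 0.523 -0.044]
 [ 0.523 -0.071]
 [ 0.523 -0.097]
 [ 0.535 -0.125]
 [ 0.534 -0.153]
 [ 0.534 -0.182]
 [ 0.542 -0.215]
 [ 0.534 -0.238]
 [ 0.534 -0.266]
 [ 0.531 -0.291]
 [ 0.543 -0.335]]
```

View pics/c1.png

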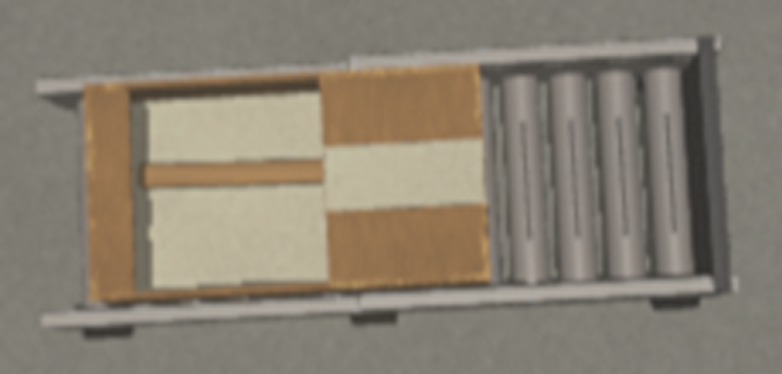

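View pics/c2.png

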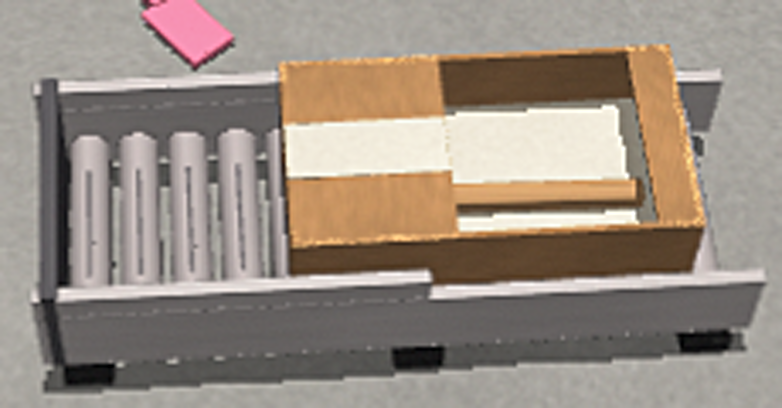

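The crops confirm it. A wooden handle lies in the mouth, at crop (145–325,174), and the other three paddles are pink or black. The white band on the long flap is only a label.

Run:
```python
from h import *
np.set_printoptions(precision=4,suppress=True,linewidth=200)
f=lambda L,z:plane("top",[(195+x/3.4-.35,175+y/3.4-.35) for x,y in L],z)
c=f([(84,87),(92,300),(478,66),(490,282)],.152);print("carton",c,c.mean(0),np.linalg.norm(c[0]-c[2]),np.linalg.norm(c[0]-c[1]))
print("yaw",np.degrees(np.arctan2(*( (c[0]+c[1]-c[2]-c[3])[[0,1]]))))
print("stop",f([(697,38),(713,290),(712,38),(731,288)],.125))
r=f([(355,62),(690,47),(362,303),(710,286)],.120);print("rail bay",r)
r=f([(40,88),(350,67),(45,320),(355,305)],.095);print("rail load",r)
print("mouth flap edges",f([(130,85),(137,298),(320,72),(328,285)],.152))
print("handle top",f([(145,165),(145,188),(322,160),(325,184)],.104))
```

```text
carton [[ 0.5923  0.1976  0.152 ]
 [ 0.4257  0.1874  0.152 ]
 [ 0.6087 -0.1108  0.152 ]
 [ 0.4399 -0.12    0.152 ]] [0.5166 0.0386 0.152 ] 0.3087879498427771 0.16693288678608742
yaw -2.8500432145959476
stop [[ 0.6363 -0.2857  0.125 ]
 [ 0.4353 -0.2955  0.125 ]
 [ 0.6363 -0.2976  0.125 ]
 [ 0.4369 -0.3096  0.125 ]]
rail bay [[ 0.6184 -0.0122  0.12  ]
 [ 0.6301 -0.2808  0.12  ]
 [ 0.4248 -0.0192  0.12  ]
 [ 0.4387 -0.294   0.12  ]]
rail load [[ 0.6018  0.2481  0.095 ]
 [ 0.6192 -0.0063  0.095 ]
 [ 0.4118  0.239   0.095 ]
 [ 0.4242 -0.0118  0.095 ]]
mouth flap edges [[0.5939 0.1615 0.152 ]
 [0.4272 0.1526 0.152 ]
 [0.6041 0.0128 0.152 ]
 [0.4374 0.005  0.152 ]]
handle top [[0.537  0.1587 0.104 ]
 [0.5182 0.1583 0.104 ]
 [0.5411 0.0151 0.104 ]
 [0.5215 0.0125 0.104 ]]
```

```bash
cat >> h.py <<'E'
from scipy.spatial.transform import Rotation as R
np.set_printoptions(precision=4,suppress=True,linewidth=200)
EX=np.array([.9988,.0497,0]);EY=np.array([-.0497,.9988,0]);O=np.array([.528,-.136,0])
def rot(th=0): # tool pose with paddle tilt th (handle end up), lane-aligned
    return np.c_[EX,-EY,[0,0,-1]]@R.from_rotvec([-th,0,0]).as_matrix()
def lane(p): return np.array([(p-O)@EX,(p-O)@EY,p[2]])
def unlane(l): return O+EX*l[0]+EY*l[1]+np.array([0,0,l[2]])
def delta(p,Rt):
    s=read_state();A=np.array(s['ee_rot']);d=A.T@(np.array(p)-s['ee_pos'])*1000
    print("t",s['time_s'],"pos",np.array(s['ee_pos']),"lane",lane(np.array(s['ee_pos'])),"F",np.array(s['wrist_force']),"gap",s['finger_gap'])
    print("shift mm",d,"turn",R.from_matrix(A.T@Rt).as_rotvec())
E
python3 -c "
from h import *
print(rot(.3))
delta([.35,-.4,.36],rot())"
```

```text
[[ 0.9988  0.0475  0.0147]
 [ 0.0497 -0.9542 -0.2952]
 [ 0.      0.2955 -0.9553]]
t 0.1 pos [ 0.2482 -0.6272  0.2413] lane [-0.3039 -0.4767  0.2413] F [0.315  0.2205 0.2018] gap 0.08538773131745933
shift mm [-173.9845 -178.2556 -118.3647] turn [-0.0011  0.0016 -1.2437]
```

>>> carry_out([
  [0,0,-25,0,0,-0.1,1],
  [0,-10,-25,0,0,-0.12,1],
  [0,-25,-25,0,0,-0.12,1],
  [0,-35,-25,0,0,-0.12,1],
  [0,-40,-15,0,0,-0.12,1],
])

```text
time_s: 0.6
ee_pos: [0.3244, -0.5565, 0.3524]
ee_rot: [[0.822, -0.569, -0.011], [-0.569, -0.822, 0.012], [-0.016, -0.003, -1.0]]
wrist_force: [-0.2, 0.2, 0.4]
finger_gap: 0.0121
```

```bash
python3 -c "
from h import *
delta([.42,-.15,.36],rot())"
```

```text
t 0.6 pos [ 0.3244 -0.5565  0.3524] lane [-0.2243 -0.4099  0.3524] F [-0.1939  0.2035  0.3933] gap 0.012149662905606741
shift mm [-152.9109 -388.6558   -3.7998] turn [-0.0087  0.0145 -0.6553]
```

>>> carry_out([
  [0,-45,0,0,0,-0.14,1],
  [-5,-45,0,0,0,-0.14,1],
  [-5,-45,0,0,0,-0.14,1],
  [0,-45,0,0,0,-0.14,1],
  [0,-45,0,0,0,-0.1,1],
])

```text
time_s: 1.1
ee_pos: [0.3883, -0.336, 0.3541]
ee_rot: [[0.996, 0.084, -0.009], [0.084, -0.996, 0.011], [-0.008, -0.011, -1.0]]
wrist_force: [0.3, 0.3, 0.1]
finger_gap: -0.0003
```

```bash
sed -i 's/rotvec(\[-th/rotvec([th/' h.py; python3 -c "
from h import *
delta(unlane([0,.38,.30]),rot())"
```

```text
t 1.1 pos [ 0.3883 -0.336   0.3541] lane [-0.1494 -0.1928  0.3541] F [0.3365 0.263  0.0626] gap -0.00034484277393673066
shift mm [ 169.6904 -566.6564   59.2316] turn [-0.0113  0.0079  0.0348]
```

>>> carry_out([
  [15,-49,0,-0.01,0.01,0.03,1],
  [15,-47,0,0,0,0,1],
  [15,-47,0,0,0,0,1],
  [15,-47,0,0,0,0,1],
  [15,-47,0,0,0,0,1],
])

```text
time_s: 1.6
ee_pos: [0.4451, -0.0932, 0.3535]
ee_rot: [[0.999, 0.051, 0.0], [0.051, -0.999, -0.001], [0.0, 0.001, -1.0]]
wrist_force: [0.6, -0.1, 0.2]
finger_gap: 0.0001
```

>>> carry_out([
  [15,-47,0,0,0,0,1],
  [15,-47,0,0,0,0,1],
  [15,-47,0,0,0,0,1],
  [15,-47,0,0,0,0,1],
  [15,-47,0,0,0,0,1],
])

```text
time_s: 2.1
ee_pos: [0.5062, 0.1489, 0.3527]
ee_rot: [[0.999, 0.048, 0.001], [0.048, -0.999, -0.005], [0.001, 0.005, -1.0]]
wrist_force: [-0.2, 0.2, 0.4]
finger_gap: 0.0001
```

```bash
python3 -c "
from h import *
delta(unlane([0,.38,.125]),rot())"
```

```text
t 2.1 pos [0.5062 0.1489 0.3527] lane [-0.0076  0.2856  0.3527] F [-0.2189  0.152   0.3629] gap 0.00010613515188160183
shift mm [  7.2419 -95.5038 227.2189] turn [ 0.0047 -0.0008 -0.0016]
```

>>> carry_out([
  [3,-40,20,0,0,0,1],
  [3,-40,40,0,0,0,1],
  [2,-20,50,0,0,0,1],
  [0,0,50,0,0,0,1],
  [0,0,30,0,0,0,1],
])

```text
time_s: 2.6
ee_pos: [0.5109, 0.2564, 0.1698]
ee_rot: [[0.998, 0.06, 0.01], [0.06, -0.998, 0.006], [0.01, -0.006, -1.0]]
wrist_force: [0.6, -0.3, 0.3]
finger_gap: 0.0001
```

>>> carry_out([
  [0,0,25,0,0,0,1],
  [0,0,12,0,0,0,1],
  [0,0,0,0,0,0,1],
  [0,6,0,0,0,0,1],
  [0,8,0,0,0,0,1],
])

```text
time_s: 3.1
ee_pos: [0.5094, 0.242, 0.1274]
ee_rot: [[0.998, 0.063, 0.002], [0.063, -0.998, 0.004], [0.002, -0.004, -1.0]]
wrist_force: [-0.4, -0.1, 0.4]
finger_gap: 0.0
```

```bash
python3 -c "
from h import *
delta(unlane([0,.166,.125]),rot())
im,d=get_image('top');cv2.imwrite('pics/t1.png',cv2.resize(im[150:300,150:450,::-1],None,fx=2.6,fy=2.6))"
```

```text
t 3.1 pos [0.5094 0.242  0.1274] lane [0.0002 0.3785 0.1274] F [-0.403  -0.1158  0.3651] gap 1.5709497325710536e-05
shift mm [ -3.0496 212.4428   1.6462] turn [-0.0035 -0.0024  0.0134]
```

View pics/t1.png

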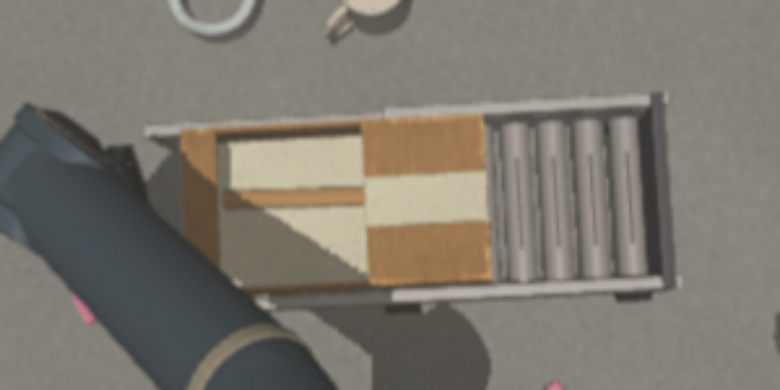

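The picture shows the closed fingers behind the carton's +y end, with the carton still at crop (181–490) and unmoved. I'll push it gently towards the stop.

>>> carry_out([
  [-1,10,1,0,0,0.01,1],
  [0,8,0,0,0,0,1],
  [0,6,0,0,0,0,1],
  [0,6,0,0,0,0,1],
  [0,8,0,0,0,0,1],
])

```text
time_s: 3.65
ee_pos: [0.5129, 0.1997, 0.1297]
ee_rot: [[0.999, 0.048, 0.009], [0.048, -0.999, 0.005], [0.009, -0.005, -1.0]]
wrist_force: [-0.2, 3.7, -2.0]
finger_gap: 0.0003
```

>>> carry_out([
  [0,10,0,0,0,0,1],
  [0,12,0,0,0,0,1],
  [0,14,0,0,0,0,1],
  [0,14,0,0,0,0,1],
  [0,14,0,0,0,0,1],
])

```text
time_s: 4.15
ee_pos: [0.5158, 0.135, 0.1298]
ee_rot: [[0.999, 0.052, 0.01], [0.052, -0.999, 0.012], [0.011, -0.011, -1.0]]
wrist_force: [-0.4, 4.3, -0.0]
finger_gap: -0.0001
```

```bash
python3 -c "
from h import *
delta(unlane([0,.166,.125]),rot())"
```

```text
t 4.15 pos [0.5158 0.135  0.1298] lane [0.0013 0.2713 0.1298] F [-0.4477  4.2914 -0.0345] gap -8.984644046504568e-05
shift mm [ -1.5948 105.333    3.577 ] turn [-0.0111 -0.0109  0.0026]
```

>>> carry_out([
  [0,14,1,0,-0.01,0,1],
  [0,14,1,-0.01,0,0,1],
  [0,14,0,0,0,0,1],
  [0,14,0,0,0,0,1],
  [0,12,0,0,0,0,1],
])

```text
time_s: 4.65
ee_pos: [0.5194, 0.0618, 0.1287]
ee_rot: [[0.999, 0.051, 0.002], [0.051, -0.999, 0.003], [0.002, -0.003, -1.0]]
wrist_force: [0.1, 4.0, -0.2]
finger_gap: 0.0004
```

```bash
python3 -c "
from h import *
delta(unlane([0,.166,.125]),rot())"
```

```text
t 4.65 pos [0.5194 0.0618 0.1287] lane [0.0013 0.198  0.1287] F [ 0.1192  4.0425 -0.228 ] gap 0.0004356316560786307
shift mm [-1.3356 31.9811  3.6347] turn [-0.0028 -0.0017  0.0012]
```

>>> carry_out([
  [0,6,1,0,0,0,1],
  [0,5,1,0,0,0,1],
  [0,4,0,0,0,0,1],
  [0,4,0,0,0,0,1],
  [0,3,0,0,0,0,1],
])

```text
time_s: 5.15
ee_pos: [0.521, 0.0382, 0.1275]
ee_rot: [[0.999, 0.05, 0.003], [0.05, -0.999, 0.005], [0.003, -0.005, -1.0]]
wrist_force: [0.1, 4.6, 0.1]
finger_gap: -0.0001
```

>>> carry_out([
  [0,3,0,0,0,0,1],
  [0,3,0,0,0,0,1],
  [0,3,0,0,0,0,1],
  [0,2,0,0,0,0,1],
  [0,2,0,0,0,0,1],
])

```text
time_s: 5.65
ee_pos: [0.5223, 0.031, 0.1276]
ee_rot: [[0.998, 0.054, 0.006], [0.054, -0.998, 0.016], [0.007, -0.015, -1.0]]
wrist_force: [-1.0, 9.3, 1.0]
finger_gap: -0.0003
```

```bash
python3 -c "
from h import *
delta(unlane([0,.166,.125]),rot())"
```

```text
t 5.65 pos [0.5223 0.031  0.1276] lane [0.0026 0.1671 0.1276] F [-1.0265  9.3291  0.9913] gap -0.000280341994171713
shift mm [-2.6013  1.1445  2.5578] turn [-0.0153 -0.0071  0.0047]
```

>>> carry_out([
  [0,3,0,-0.01,0,0,1],
  [0,3,0,0,0,0,1],
  [0,3,0,0,0,0,1],
  [0,3,0,0,0,0,1],
  [0,3,0,0,0,0,1],
])

```text
time_s: 6.15
ee_pos: [0.5222, 0.0313, 0.1278]
ee_rot: [[0.998, 0.066, 0.009], [0.065, -0.997, 0.028], [0.011, -0.027, -1.0]]
wrist_force: [-0.1, 10.2, 0.4]
finger_gap: -0.0001
```

```bash
python3 -c "
from h import *
delta(unlane([0,.166,.125]),rot())"
```

```text
t 6.15 pos [0.5222 0.0313 0.1278] lane [0.0025 0.1674 0.1278] F [-0.1285 10.2319  0.4426] gap -5.321483439326501e-05
shift mm [-2.5804  1.3948  2.6886] turn [-0.0269 -0.011   0.016 ]
```

The force holds at 10 N with no further motion, so the carton is at the stop. I'll back off, rise, and look.

>>> carry_out([
  [0,-6,0,0,0,0,1],
  [0,-12,0,-0.015,-0.01,0.01,1],
  [0,-10,-20,-0.01,0,0,1],
  [0,0,-45,0,0,0,1],
  [0,-20,-45,0,0,0,0.5],
])

```text
time_s: 6.65
ee_pos: [0.5149, 0.0672, 0.2323]
ee_rot: [[0.999, 0.046, -0.022], [0.045, -0.999, -0.015], [-0.023, 0.014, -1.0]]
wrist_force: [0.7, -0.1, -0.7]
finger_gap: 0.0137
```

>>> carry_out([
  [0,-40,-20,0,0,0,0],
  [0,-45,0,0,0,0,0],
  [0,-45,0,0,0,0,0],
  [0,-30,0,0,0,0,0],
  [0,0,0,0,0,0,0],
])

```text
time_s: 7.15
ee_pos: [0.5138, 0.2244, 0.2559]
ee_rot: [[0.999, 0.032, -0.01], [0.032, -0.999, -0.029], [-0.011, 0.028, -1.0]]
wrist_force: [-0.5, -0.1, 0.3]
finger_gap: 0.085
```

```bash
python3 -c "
from h import *
delta(unlane([0,.166,.125]),rot())
for n in ('top','scene'):
  im,d=get_image(n);cv2.imwrite(f'pics/{n}2.png',im[:,:,::-1])
a=cv2.imread('pics/top2.png')[175:285,195:425];b=cv2.imread('pics/scene2.png')[205:325,220:450]
cv2.imwrite('pics/a2.png',cv2.resize(a,None,fx=3.4,fy=3.4,interpolation=cv2.INTER_CUBIC))
cv2.imwrite('pics/b2.png',cv2.resize(b,None,fx=3.4,fy=3.4,interpolation=cv2.INTER_CUBIC))
"
```

```text
t 7.15 pos [0.5138 0.2244 0.2559] lane [0.0037 0.3606 0.2559] F [-0.5384 -0.1458  0.2915] gap 0.08497370290216713
shift mm [  1.1188 190.8511 136.3455] turn [ 0.0283  0.0111 -0.0174]
```

View pics/a2.png

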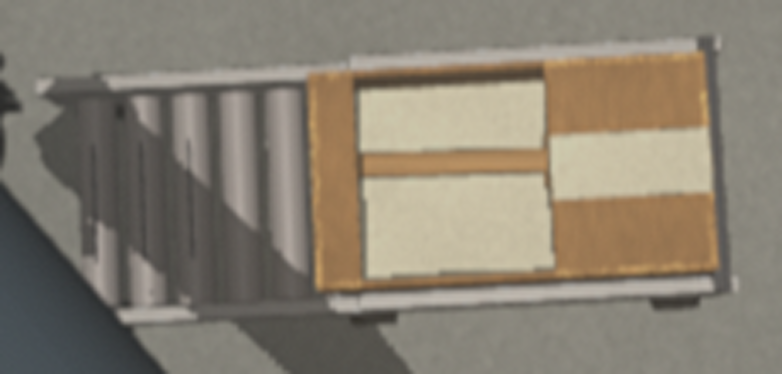

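View pics/b2.png

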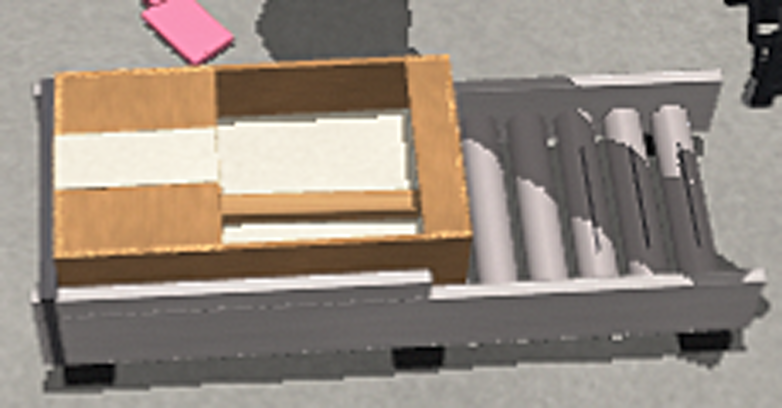

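The carton now sits against the stop plate, with its -y end at top-crop (705–718, 52–270). The handle crosses the mouth at crop (360–550,163), and its end is at or under the short flap. I'll measure both.

Run:
```python
from h import *
f=lambda L,z:plane("top",[(195+x/3.4-.35,175+y/3.4-.35) for x,y in L],z)
g=lambda L,z:plane("scene",[(220+x/3.4-.35,205+y/3.4-.35) for x,y in L],z)
l=lambda A:np.array([lane(p) for p in A])
c=f([(308,73),(317,291),(704,53),(718,268)],.152);print("carton",c.mean(0),"\n",l(c))
c2=g([(453,57),(470,237),(53,74),(55,258)],.152);print("carton scene",c2.mean(0),"\n",l(c2))
print("mouth",l(f([(355,72),(362,288),(544,65),(553,271)],.152)))
print("handle top",l(f([(360,153),(360,175),(548,149),(549,172)],.104)))
print("handle scene",l(g([(412,190),(416,213),(220,193),(220,214)],.104)))
print("flap edge scene",l(g([(405,62),(430,238)],.152)))
```

```text
carton [ 0.5264 -0.1366  0.152 ] 
 [[ 0.0831  0.1542  0.152 ]
 [-0.0877  0.1541  0.152 ]
 [ 0.0831 -0.1551  0.152 ]
 [-0.0849 -0.1552  0.152 ]]
carton scene [ 0.5297 -0.1328  0.152 ] 
 [[-0.0819  0.1603  0.152 ]
 [ 0.0853  0.1563  0.152 ]
 [-0.0825 -0.1535  0.152 ]
 [ 0.0865 -0.1506  0.152 ]]
mouth [[ 0.082   0.1174  0.152 ]
 [-0.087   0.1192  0.152 ]
 [ 0.08   -0.0303  0.152 ]
 [-0.0811 -0.0285  0.152 ]]
handle top [[ 0.0248  0.1193  0.104 ]
 [ 0.0068  0.12    0.104 ]
 [ 0.0204 -0.0328  0.104 ]
 [ 0.0017 -0.0326  0.104 ]]
handle scene [[ 0.0097  0.1221  0.104 ]
 [ 0.0312  0.1233  0.104 ]
 [ 0.0042 -0.0274  0.104 ]
 [ 0.0236 -0.0281  0.104 ]]
flap edge scene [[-0.0791  0.1221  0.152 ]
 [ 0.0845  0.1265  0.152 ]]
```

The carton measures home: its centre is within about 2 mm of the conveyor origin in both views. The handle end is at lane y ≈ 121 mm, and the handle is at x ≈ 15–19 mm, yawed about 2° from the lane. Before moving, I'll check the extraction path for clearance in side view.

```bash
cat >> h.py <<'E'
AX=np.array([-.0127,.9999,0]);PX=np.array([.9999,.0127,0])
def prot(th=0): return np.c_[PX,-AX,[0,0,-1]]@R.from_rotvec([th,0,0]).as_matrix()
E
python3 - <<'E'
import numpy as np
G=79;H=7 # grip s, TCP above midplane
def rect(a,b,c,d,n=60):
    s=np.linspace(a,b,n);t=np.linspace(c,d,n);S,T=np.meshgrid(s,t);return np.c_[S.ravel(),T.ravel()]
pad=np.vstack([rect(-115,-40,-8,4),rect(-45,115,-8,8)])
grip=np.vstack([rect(G-12,G+12,H-11,H+62),rect(G-43,G+43,H+62,H+200)])
obs={'long':(-155,-30,148,152),'short':(120,155,148,152),'floor':(-155,155,0,88),'wl':(-155,-150,66,152),'wr':(150,155,66,152)}
def clr(yb,zb,th):
    c,s=np.cos(th),np.sin(th);out={}
    for nm,P in(('pad',pad),('grip',grip)):
        Q=P-[-115,-8];Q=np.c_[yb+c*Q[:,0]-s*Q[:,1],zb+s*Q[:,0]+c*Q[:,1]]
        for k,(a,b,d,e) in obs.items():
            dx=np.maximum(np.maximum(a-Q[:,0],Q[:,0]-b),0);dz=np.maximum(np.maximum(d-Q[:,1],Q[:,1]-e),0)
            out[nm+'-'+k]=np.hypot(dx,dz).min().round(1)
    return {k:v for k,v in out.items() if v<14}
d=np.radians
for w in [(-109,88,0),(-109,92,0),(-122,92,0),(-136,92,0),(-136,92,d(4)),(-136,92,d(8)),(-136,92,d(12)),(-136,92,d(16))]+[(-136+k*np.cos(d(16)),92+k*np.sin(d(16)),d(16)) for k in(30,60,90,115)]+[(-22,150,d(16)),(-22,185,d(16))]: print(np.round(w,2),clr(*w))
E
python3 -c "
from h import *
delta(unlane([.0168,.085,.25]),prot())"
```

```text
[-109   88    0] {'pad-floor': np.float64(0.0), 'grip-short': np.float64(13.0), 'grip-floor': np.float64(4.0)}
[-109   92    0] {'pad-floor': np.float64(4.0), 'grip-floor': np.float64(8.0)}
[-122   92    0] {'pad-floor': np.float64(4.0), 'grip-floor': np.float64(8.0)}
[-136   92    0] {'pad-floor': np.float64(4.0), 'grip-floor': np.float64(8.0)}
[-1.36e+02  9.20e+01  7.00e-02] {'pad-floor': np.float64(4.0), 'pad-wl': np.float64(13.2)}
[-136.     92.      0.14] {'pad-floor': np.float64(4.0), 'pad-wl': np.float64(12.3)}
[-136.     92.      0.21] {'pad-floor': np.float64(4.0), 'pad-wl': np.float64(11.5)}
[-136.     92.      0.28] {'pad-long': np.float64(8.7), 'pad-floor': np.float64(4.0), 'pad-wl': np.float64(10.7)}
[-107.16  100.27    0.28] {'pad-long': np.float64(8.7), 'pad-short': np.float64(13.2), 'pad-floor': np.float64(12.3)}
[-78.32 108.54   0.28] {'pad-long': np.float64(12.6), 'pad-short': np.float64(12.9)}
[-49.49 116.81   0.28] {'pad-long': np.float64(12.6), 'pad-short': np.float64(12.9)}
[-25.45 123.7    0.28] {'pad-long': np.float64(12.6), 'pad-short': np.float64(12.9)}
[-22.   150.     0.28] {'pad-long': np.float64(7.1)}
[-22.   185.     0.28] {}
t 7.25 pos [0.5148 0.2203 0.2553] lane [0.0045 0.3565 0.2553] F [ 0.4287 -0.4876  0.18  ] gap 0.08547078726202668
shift mm [ 18.5387 270.8392  13.5652] turn [0.0312 0.011  0.0143]
```

>>> carry_out([
  [4,40,0,0.03,0.01,0.015,0.4],
  [4,48,0,0,0,0,0.4],
  [4,48,0,0,0,0,0.4],
  [4,48,0,0,0,0,0.4],
  [3,48,0,0,0,0,0.4],
])

```text
time_s: 7.75
ee_pos: [0.5355, -0.018, 0.2555]
ee_rot: [[1.0, 0.012, -0.004], [0.012, -1.0, -0.008], [-0.004, 0.008, -1.0]]
wrist_force: [1.8, 0.7, 0.1]
finger_gap: 0.0518
```

>>> carry_out([
  [0,15,0,0,0,0,0.4],
  [0,0,0,0,0,0,0.4],
  [0,0,0,0,0,0,0.4],
  [0,0,0,0,0,0,0.4],
  [0,0,0,0,0,0,0.4],
])

```text
time_s: 8.25
ee_pos: [0.5328, -0.0499, 0.2536]
ee_rot: [[1.0, -0.012, -0.011], [-0.012, -1.0, -0.017], [-0.011, 0.017, -1.0]]
wrist_force: [-0.6, 0.2, 0.5]
finger_gap: 0.0512
```

```bash
python3 -c "
from h import *
delta(unlane([.0168,.085,.103]),prot())"
```

```text
t 8.25 pos [ 0.5328 -0.0499  0.2536] lane [0.009  0.0858 0.2536] F [-0.5749  0.2223  0.5253] gap 0.05122737495951744
shift mm [  9.3757  -2.2628 150.513 ] turn [ 0.0169  0.0107 -0.0247]
```

>>> carry_out([
  [7,-2,25,0.017,0.01,-0.025,0.4],
  [2,0,30,0,0,0,0.4],
  [0,0,30,0,0,0,0.4],
  [0,0,10,0,0,0,0.4],
  [0,0,0,0,0,0,0.4],
])

```text
time_s: 8.75
ee_pos: [0.5438, -0.0404, 0.1582]
ee_rot: [[1.0, 0.027, 0.005], [0.027, -1.0, 0.001], [0.005, -0.001, -1.0]]
wrist_force: [0.4, -0.5, -0.1]
finger_gap: 0.0512
```

```bash
python3 -c "
from h import *
delta(unlane([.0168,.085,.103]),prot())"
```

```text
t 8.75 pos [ 0.5438 -0.0404  0.1582] lane [0.0205 0.0947 0.1582] F [ 0.4376 -0.4836 -0.0988] gap 0.05120047876828807
shift mm [-3.7753  9.853  55.2162] turn [-0.0013 -0.0053  0.0141]
```

>>> carry_out([
  [-3,9,10,0,-0.005,0.014,0.4],
  [0,0,10,0,0,0,0.4],
  [0,0,8,0,0,0,0.4],
  [0,0,0,0,0,0,0.4],
  [0,0,0,0,0,0,0.4],
])

```text
time_s: 9.25
ee_pos: [0.5433, -0.0493, 0.1315]
ee_rot: [[1.0, 0.013, 0.006], [0.013, -1.0, 0.0], [0.006, -0.0, -1.0]]
wrist_force: [0.7, -0.0, 0.6]
finger_gap: 0.0513
```

```bash
python3 -c "
from h import *
delta(unlane([.0168,.085,.103]),prot())"
```

```text
t 9.25 pos [ 0.5433 -0.0493  0.1315] lane [0.0196 0.0858 0.1315] F [ 0.7192 -0.0026  0.6145] gap 0.05131808935546425
shift mm [-2.9089  0.9396 28.5191] turn [-0.0004 -0.0058 -0.    ]
```

>>> carry_out([
  [-2,0,10,0,-0.005,0,0.4],
  [0,0,9,0,0,0,0.4],
  [0,0,6,0,0,0,0.4],
  [0,0,2,0,0,0,0.4],
  [0,0,0,0,0,0,0.4],
])

```text
time_s: 9.75
ee_pos: [0.5415, -0.0493, 0.1026]
ee_rot: [[1.0, 0.013, 0.001], [0.013, -1.0, 0.0], [0.001, -0.0, -1.0]]
wrist_force: [0.2, 0.4, 1.1]
finger_gap: 0.0511
```

```bash
python3 -c "
from h import *
delta(unlane([.0168,.085,.103]),prot())
im,d=get_image('scene');cv2.imwrite('pics/b3.png',cv2.resize(im[175:325,220:450,::-1],None,fx=3.4,fy=3.4,interpolation=cv2.INTER_CUBIC))"
```

```text
t 9.75 pos [ 0.5415 -0.0493  0.1026] lane [0.0178 0.086  0.1026] F [0.2049 0.4235 1.0672] gap 0.05108307397198237
shift mm [-0.9943  1.0019 -0.3807] turn [-0.0003 -0.0013 -0.0001]
```

View pics/b3.png

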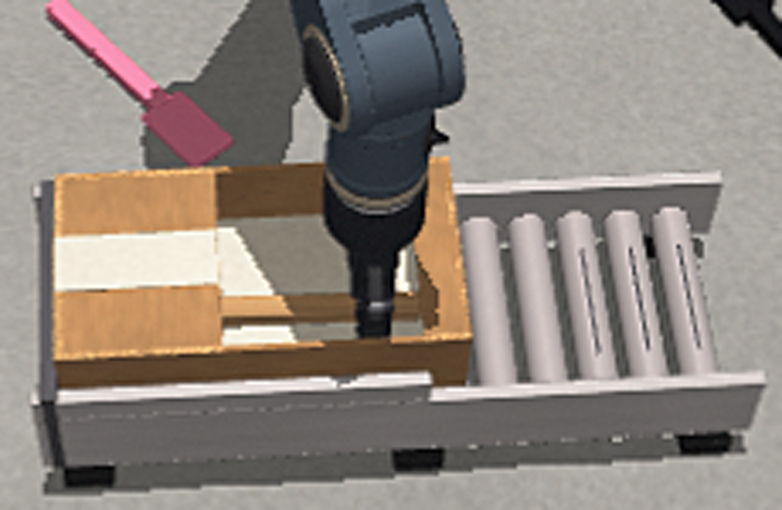

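The jaws straddle the handle at crop (375,310), and the carton is still against the stop. Next I'll close the gripper.

>>> carry_out([
  [0,0,0,0,0,0,0.6],
  [0,0,0,0,0,0,0.8],
  [0,0,0,0,0,0,1],
  [0,0,0,0,0,0,1],
  [0,0,0,0,0,0,1],
], force=80)

```text
time_s: 10.3
ee_pos: [0.5422, -0.0491, 0.1037]
ee_rot: [[1.0, 0.012, 0.003], [0.012, -1.0, 0.0], [0.003, -0.0, -1.0]]
wrist_force: [-0.1, -0.3, -0.6]
finger_gap: 0.0178
```

```bash
python3 -c "
from h import *
delta(unlane([.0168,.085,.107]),prot())"
```

```text
t 10.3 pos [ 0.5422 -0.0491  0.1037] lane [0.0185 0.0861 0.1037] F [-0.0623 -0.2883 -0.5857] gap 0.01780718124589915
shift mm [-1.6402  1.1499 -3.2566] turn [-0.0001 -0.0032 -0.0003]
```

>>> carry_out([
  [0,0,-2,0,0,0,1],
  [0,0,-2,0,0,0,1],
  [0,4,-1,0,0,0,1],
  [0,6,0,0,0,0,1],
  [0,6,0,0,0,0,1],
])

```text
time_s: 10.8
ee_pos: [0.5423, -0.0655, 0.1091]
ee_rot: [[1.0, 0.014, 0.003], [0.014, -1.0, 0.001], [0.003, -0.001, -1.0]]
wrist_force: [-0.2, 0.5, -0.7]
finger_gap: 0.0174
```

```bash
python3 -c "
from h import *
delta(unlane([.0168,.059,.108]),prot())
im,d=get_image('scene');cv2.imwrite('pics/b4.png',cv2.resize(im[175:325,220:450,::-1],None,fx=3.4,fy=3.4,interpolation=cv2.INTER_CUBIC))"
```

```text
t 10.8 pos [ 0.5423 -0.0655  0.1091] lane [0.0177 0.0698 0.1091] F [-0.1741  0.458  -0.7049] gap 0.01738551567250945
shift mm [-0.5602 10.7731  1.0491] turn [-0.0005 -0.0032  0.0012]
```

View pics/b4.png

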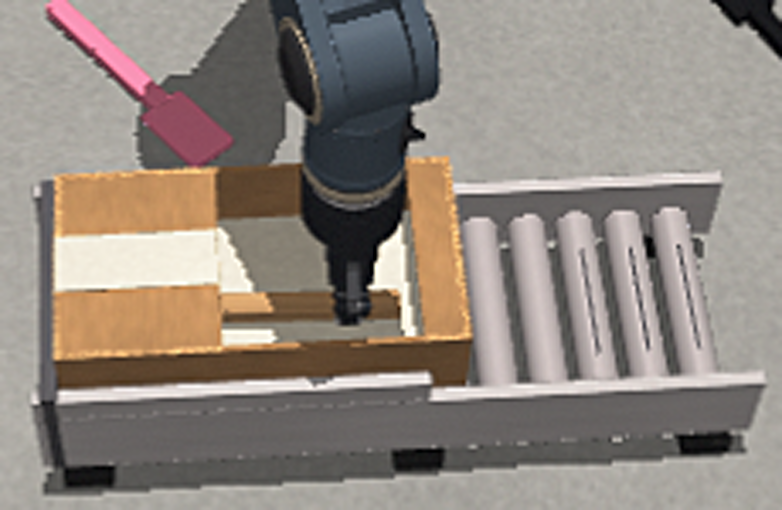

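The paddle is held and slid with the gripper; its handle end is now at crop (400,305), clear of the short flap. I'll slide the rest of the way, then tilt.

>>> carry_out([
  [0,5,0,0,0,0,1],
  [0,4,0,0,0,0,1],
  [0,0,0,0,0,0,1],
  [0,0,0,0,0,0,1],
  [0,0,0,0,0,0,1],
])

```text
time_s: 11.35
ee_pos: [0.5421, -0.078, 0.1086]
ee_rot: [[1.0, 0.01, 0.002], [0.01, -1.0, -0.0], [0.002, 0.0, -1.0]]
wrist_force: [-0.7, -0.3, -0.4]
finger_gap: 0.018
```

```bash
cat >> h.py <<'E'
# paddle: grip at s=G; tcp above midplane H (mm)
G,H=79.,7.
def tcp_for(yb,zb,th,G=G,H=H,x=17.7):
    c,s=np.cos(th),np.sin(th);a,b=G+115,8+H
    return unlane(np.array([x,yb+c*a-s*b,zb+s*a+c*b])/1000)
def blade(G=G,H=H):
    s=read_state();A=np.array(s['ee_rot']);th=np.arcsin(-A[2,1]);l=lane(np.array(s['ee_pos']))*1000
    c,n=np.cos(th),np.sin(th);a,b=G+115,8+H
    print("th deg",np.degrees(th),"yb,zb",l[1]-c*a+n*b,l[2]-n*a-c*b)
E
python3 -c "
from h import *
blade()
for t in (4,8,12,16): delta(tcp_for(-136,92,np.radians(t)),prot(np.radians(t)))
"
```

```text
th deg -0.01893216395369396 yb,zb -136.74982143674262 93.63062163617715
t 11.35 pos [ 0.5421 -0.078   0.1086] lane [0.017  0.0573 0.1086] F [-0.7164 -0.3437 -0.4375] gap 0.0180179330580734
shift mm [  0.78     0.7446 -11.9277] turn [ 0.0701 -0.0023 -0.0026]
t 11.35 pos [ 0.5421 -0.078   0.1086] lane [0.017  0.0573 0.1086] F [-0.7164 -0.3437 -0.4375] gap 0.0180179330580734
shift mm [  0.9075   3.2039 -25.2841] turn [ 0.14   -0.0024 -0.0025]
t 11.35 pos [ 0.5421 -0.078   0.1086] lane [0.017  0.0573 0.1086] F [-0.7164 -0.3437 -0.4375] gap 0.0180179330580734
shift mm [  1.0713   6.5881 -38.4361] turn [ 0.2098 -0.0025 -0.0024]
t 11.35 pos [ 0.5421 -0.078   0.1086] lane [0.017  0.0573 0.1086] F [-0.7164 -0.3437 -0.4375] gap 0.0180179330580734
shift mm [  1.2705  10.8809 -51.3197] turn [ 0.2796 -0.0026 -0.0023]
```

>>> carry_out([
  [0,0.5,-7,0.035,0,0,1],
  [0,0.5,-7,0.035,0,0,1],
  [0,0.5,-7,0.035,0,0,1],
  [0,0.5,-7,0.035,0,0,1],
  [0,0,0,0,0,0,1],
])

```text
time_s: 11.85
ee_pos: [0.5419, -0.0791, 0.1373]
ee_rot: [[1.0, 0.015, -0.0], [0.015, -0.989, 0.145], [0.002, -0.145, -0.989]]
wrist_force: [-0.3, 0.4, -1.7]
finger_gap: 0.0178
```

```bash
python3 -c "
from h import *
blade()
t=np.radians(16);delta(tcp_for(-136,92,t),prot(t))
im,d=get_image('scene');cv2.imwrite('pics/b5.png',cv2.resize(im[175:325,220:450,::-1],None,fx=3.4,fy=3.4,interpolation=cv2.INTER_CUBIC))"
```

```text
th deg 8.331572106012294 yb,zb -133.6017908298969 94.38186499333426
t 11.85 pos [ 0.5419 -0.0791  0.1373] lane [0.0167 0.0562 0.1373] F [-0.3491  0.4354 -1.6578] gap 0.017757843077683425
shift mm [  1.3503   6.4122 -23.7352] turn [ 0.1338 -0.0015  0.0025]
```

View pics/b5.png

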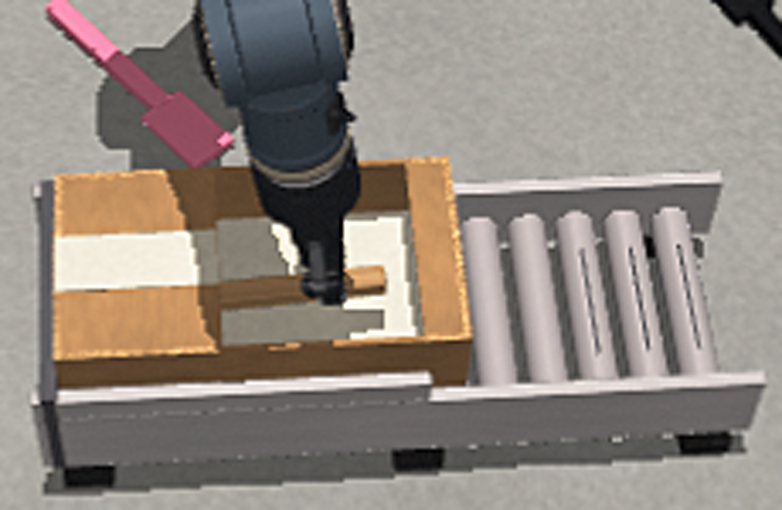

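The handle end is rising at crop (380,278), and the carton hasn't moved. I'll continue to 16°.

>>> carry_out([
  [0,1.5,-6,0.034,0,0,1],
  [0,1.5,-6,0.034,0,0,1],
  [0,1.5,-6,0.034,0,0,1],
  [0,1,-6,0.03,0,0,1],
  [0,0,0,0,0,0,1],
])

```text
time_s: 12.4
ee_pos: [0.5403, -0.0846, 0.1588]
ee_rot: [[1.0, 0.022, -0.008], [0.023, -0.961, 0.276], [-0.002, -0.276, -0.961]]
wrist_force: [0.4, -0.7, -0.9]
finger_gap: 0.0173
```

```bash
python3 -c "
from h import *
blade()
t=np.radians(16);delta(tcp_for(-136,92,t),prot(t))
im,d=get_image('scene');cv2.imwrite('pics/b6.png',cv2.resize(im[175:325,220:450,::-1],None,fx=3.4,fy=3.4,interpolation=cv2.INTER_CUBIC))"
```

```text
th deg 16.047218959632183 yb,zb -131.56129435246694 90.78454718176961
t 12.4 pos [ 0.5403 -0.0846  0.1588] lane [0.0148 0.0507 0.1588] F [ 0.4498 -0.6749 -0.9259] gap 0.01725611792398163
shift mm [ 2.9713  3.8392 -2.2177] turn [-0.0008  0.0045  0.0099]
```

View pics/b6.png

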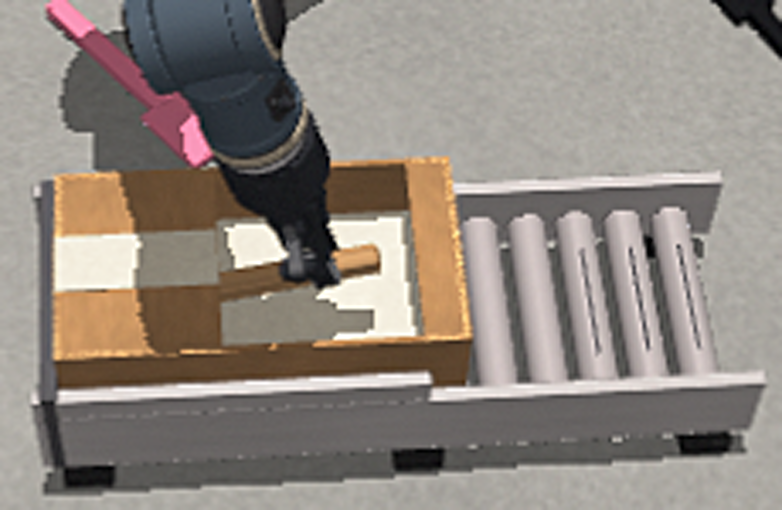

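The paddle is at 16° with its handle end above mouth level, at crop (375,258), and the forces are small. Next I'll draw it out along its own axis.

>>> carry_out([
  [1,-3,-2,0,0,0,1],
  [0,-6,0,0,0,0,1],
  [0,-8,0,0,0,0,1],
  [0,-8,0,0,0,0,1],
  [0,-6,0,0,0,0,1],
])

```text
time_s: 12.95
ee_pos: [0.5394, -0.0498, 0.1694]
ee_rot: [[1.0, 0.026, -0.011], [0.028, -0.961, 0.275], [-0.003, -0.276, -0.961]]
wrist_force: [-0.2, 0.0, -1.1]
finger_gap: 0.0177
```

```bash
python3 -c "
from h import *
blade()
t=np.radians(16);delta(tcp_for(-136+60*np.cos(t),92+60*np.sin(t),t),prot(t))
"
```

```text
th deg 16.001780298424453 yb,zb -96.79290418771811 101.54172794648778
t 12.95 pos [ 0.5394 -0.0498  0.1694] lane [0.0157 0.0856 0.1694] F [-0.2374  0.0095 -1.139 ] gap 0.017709666026981263
shift mm [  1.6026 -19.7278  -1.6209] turn [-0.      0.0076  0.0141]
```

>>> carry_out([
  [1,-8,-1,0,0,0.01,1],
  [0,-9,0,0,0,0,1],
  [0,-9,0,0,0,0,1],
  [0,-8,0,0,0,0,1],
  [0,-6,0,0,0,0,1],
])

```text
time_s: 13.45
ee_pos: [0.5396, -0.0068, 0.183]
ee_rot: [[1.0, 0.018, -0.011], [0.02, -0.961, 0.275], [-0.006, -0.275, -0.961]]
wrist_force: [0.7, 0.3, -0.1]
finger_gap: 0.0177
```

```bash
python3 -c "
from h import *
blade()
t=np.radians(16);delta(tcp_for(-136+115*np.cos(t),92+115*np.sin(t),t),prot(t))
im,d=get_image('scene');cv2.imwrite('pics/b7.png',cv2.resize(im[175:325,220:450,::-1],None,fx=3.4,fy=3.4,interpolation=cv2.INTER_CUBIC))"
```

```text
th deg 15.985906454911069 yb,zb -53.92201465648104 115.11193906851365
t 13.45 pos [ 0.5396 -0.0068  0.183 ] lane [0.018  0.1284 0.183 ] F [ 0.6752  0.3147 -0.1178] gap 0.017712825391727516
shift mm [ -1.1756 -29.7152  -0.4587] turn [0.0003 0.0075 0.0054]
```

View pics/b7.png

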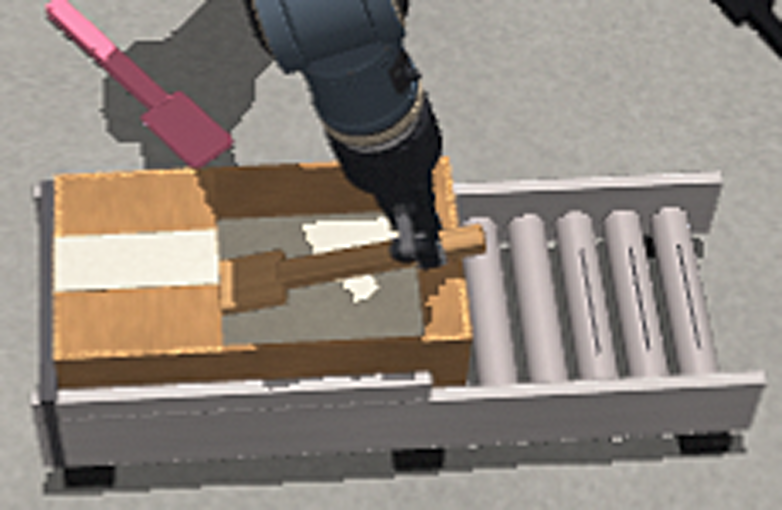

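The handle is above the short flap, with its end at crop (480,238), and the blade is mostly out from under the long flap at crop (225–285,283). I'll pull 30 mm further.

>>> carry_out([
  [0,-8,0,0,0,0,1],
  [0,-9,0,0,0,0,1],
  [0,-9,0,0,0,0,1],
  [0,-6,0,0,0,0,1],
  [0,0,0,0,0,0,1],
])

```text
time_s: 14.0
ee_pos: [0.5389, 0.028, 0.193]
ee_rot: [[1.0, 0.019, -0.011], [0.021, -0.961, 0.276], [-0.005, -0.276, -0.961]]
wrist_force: [-0.7, -0.3, -1.3]
finger_gap: 0.0178
```

```bash
python3 -c "
from h import *
blade()
t=np.radians(16);delta(tcp_for(-18,125,t),prot(t))
im,d=get_image('scene');cv2.imwrite('pics/b8.png',cv2.resize(im[175:325,220:450,::-1],None,fx=3.4,fy=3.4,interpolation=cv2.INTER_CUBIC))"
```

```text
th deg 16.02470183170005 yb,zb -19.065201494544333 125.04084399121943
t 14.0 pos [0.5389 0.028  0.193 ] lane [0.019  0.1633 0.193 ] F [-0.6592 -0.3075 -1.3408] gap 0.017811994801821864
shift mm [-1.3259 -0.9928  0.4165] turn [-0.0004  0.0073  0.007 ]
```

View pics/b8.png

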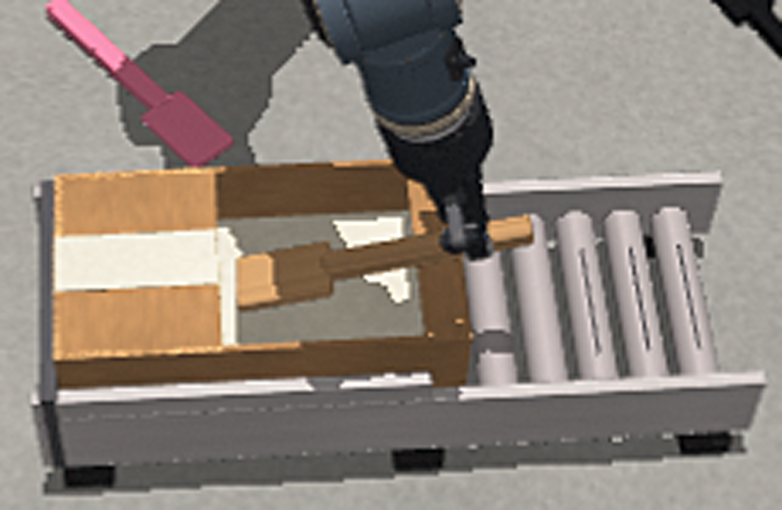

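The blade end at crop (237,283) is clear of the long flap's edge at x≈220. I'll lift straight up.

>>> carry_out([
  [0,-4,-10,0,0,0,1],
  [0,-5,-15,0,0,0,1],
  [0,-6,-18,0,0,0,1],
  [0,-6,-18,0,0,0,1],
  [0,-5,-15,0,0,0,1],
])

```text
time_s: 14.55
ee_pos: [0.5382, 0.0296, 0.2755]
ee_rot: [[1.0, 0.015, -0.015], [0.018, -0.961, 0.276], [-0.011, -0.276, -0.961]]
wrist_force: [0.6, 0.4, -0.0]
finger_gap: 0.0176
```

>>> carry_out([
  [0,-5,-15,0,0,0,1],
  [0,-5,-15,0,0,0,1],
  [0,-3,-10,0,0,0,1],
  [0,0,-3,0,0,0,1],
  [0,0,0,0,0,0,1],
])

```text
time_s: 15.05
ee_pos: [0.54, 0.0293, 0.3269]
ee_rot: [[1.0, 0.013, -0.009], [0.015, -0.961, 0.274], [-0.005, -0.275, -0.962]]
wrist_force: [-0.4, 0.1, -1.0]
finger_gap: 0.0176
```

>>> carry_out([
  [0,0,0,0,0,0,1],
  [0,0,0,0,0,0,1],
  [0,0,0,0,0,0,1],
  [0,0,0,0,0,0,1],
  [0,0,0,0,0,0,1],
])

```text
time_s: 15.55
ee_pos: [0.5387, 0.0287, 0.3243]
ee_rot: [[1.0, 0.012, -0.013], [0.015, -0.961, 0.275], [-0.01, -0.275, -0.961]]
wrist_force: [-0.4, -0.0, -1.6]
finger_gap: 0.0177
```

```bash
python3 -c "
from h import *
blade()
t=np.radians(16);delta(tcp_for(-18,215,t),prot(t))
for n in ('scene','top'):
  im,d=get_image(n);np.save(n+'9.npy',d);cv2.imwrite(f'pics/{n}9.png',im[:,:,::-1])
a=cv2.imread('pics/top9.png')[175:285,195:425];b=cv2.imread('pics/scene9.png')[175:325,220:450]
cv2.imwrite('pics/a9.png',cv2.resize(a,None,fx=3.4,fy=3.4,interpolation=cv2.INTER_CUBIC))
cv2.imwrite('pics/b9.png',cv2.resize(b,None,fx=3.4,fy=3.4,interpolation=cv2.INTER_CUBIC))
"
```

```text
th deg 15.970571564042006 yb,zb -18.385637558672002 256.5220464300429
t 15.55 pos [0.5387 0.0287 0.3243] lane [0.0188 0.164  0.3243] F [-0.4369 -0.0398 -1.62  ] gap 0.017685511800793658
shift mm [-0.7494 11.091  39.9269] turn [ 0.0005  0.01   -0.0001]
```

View pics/a9.png

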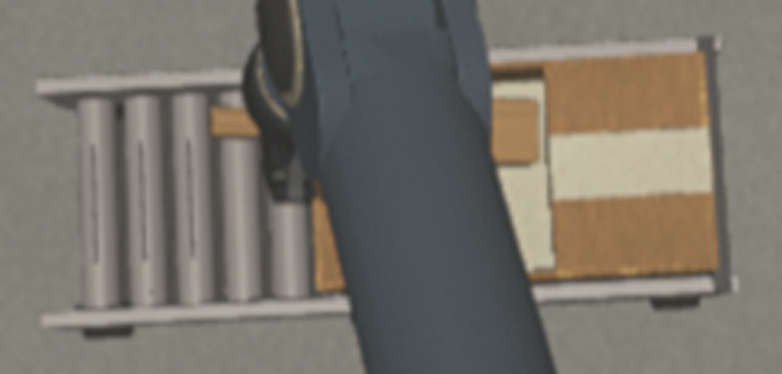

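View pics/b9.png

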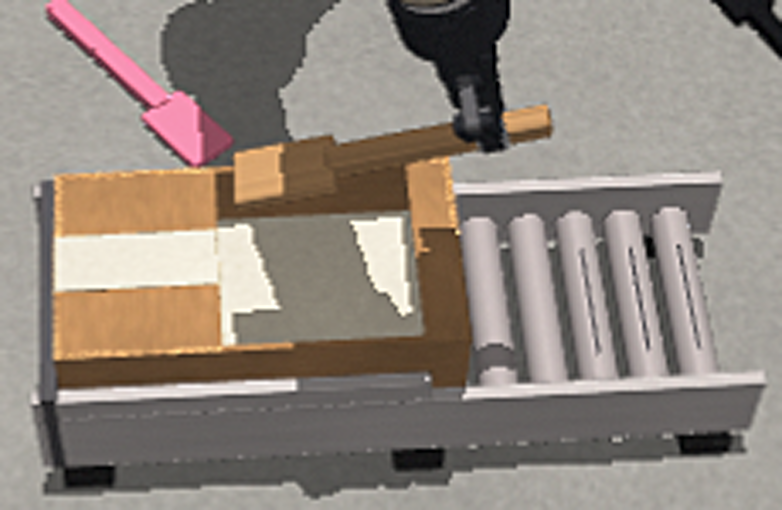

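The paddle hangs clear of the carton, with its blade end at top crop (538,130) and handle end at (215,122). The carton's corners at the stop, (704,53) and (718,268), are unchanged. I'll check heights by depth before handing in.

```bash
python3 -c "
from h import *
P=cloud('top',np.load('top9.npy'));print('blade',P[207:220:3,341:354:3,2]);print('flap',np.median(P[195:250,365:400,2]), 'carton right end L', np.median(P[195:250,365:375,2]))
Q=cloud('scene',np.load('scene9.npy'));print('blade scene',[Q[175+y,220+x,2] for x,y in [(71,53),(75,55),(80,53)]])
f=lambda L,z:plane('top',[(195+x/3.4-.35,175+y/3.4-.35) for x,y in L],z)
print([lane(p) for p in f([(704,53),(718,268)],.152)])
s=read_state();print(s['time_s'],s['finger_gap'],np.abs(s['qvel']).max())
"
```

```text
blade [[0.2773 0.2735 0.2752 0.2717 0.0884]
 [0.2771 0.2739 0.2703 0.2708 0.0877]
 [0.2757 0.2774 0.2752 0.2688 0.2661]
 [0.279  0.2738 0.2716 0.27   0.2674]
 [0.2768 0.2769 0.2708 0.2692 0.2688]]
flap 0.15262066487381198 carton right end L 0.1524789283292698
blade scene [np.float64(0.27345759276005577), np.float64(0.2758038029721246), np.float64(0.27973178534813226)]
[array([ 0.0831, -0.1551,  0.152 ]), array([-0.0849, -0.1552,  0.152 ])]
15.65 0.01716231270215835 0.003853774179675772
```

The blade's lowest point is at about 0.255 m, 10 cm above the carton's top. The carton is home and flat, and the arm is still, so I'll hand in.

```bash
python3 -c "
from station import *
print(hand_in())"
```

```text
the job is handed in; nothing more can be done
None
```

I pushed the carton along the rollers until it was home against the end stop. I then gripped the wooden paddle's handle, tilted it 16° and drew it out through the mouth handle end first. The job was handed in at about 15.7 s with the paddle still held in the air.

**Carton:** at the stop it held at about 10 N with no further motion. In the last picture its stop end is at y = −155 mm and its top at 152 mm, so it is home and flat. The two cameras put its centre about 4 mm apart, and its stop-end corners looked the same before and after the paddle came out.

**Paddle:** the blade's top at its lower end is at about 267 mm in both depth views. That puts the underside at about 255 mm, roughly 10 cm above the carton's top. The finger gap was steady at about 17.5 mm, slightly under the 20 mm handle width; the grip did not slip.

**Forces and other objects:** apart from the push, readings stayed within about 2 N. I never moved the arm near the other things on the table, but I did not measure their positions again at the end. No check failed.

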